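# Right a tipped bottle in its rack lane, then wedge the lane up and hold the wedge

## Task

One bottle has tipped over in the blue bottle lane on the bench: stand it upright again in the lane beside the two others and let go of it. Then take the yellow wedge and push it flat along the bench, thin edge first, under the lane's front edge until that edge has just come up off its rests, by about 3 to 5 mm, with all the bottles still standing. Finish while still gripping the wedge there: do not let go, do not carry the lane with the gripper itself, and leave everything else on the bench where it is.

Things in the scene. Friction and masses are not known exactly. Their poses are not given: they have to be found in the camera images.
- rack: aluminium base, fixed, 440 mm long (y). Origin: on the bench under the lane's middle; x to the back (hinge side), y along the lane, z up. Bearers 22 mm wide, 12 mm high at y = -200 and 200 mm carry rubber rests (top 15.5 mm) for the lane's front; back rail 12 mm high, x 66 to 90 mm. Between the bearers, from the front to that rail, only bare bench lies under the lane.
- lane: blue steel tray, 0.4 kg, hinged along its back; falls back by its weight. Origin: middle of the hinge line (x 78, z 18 mm in the rack's frame); axes as the rack's while down. In the rack's frame its floor spans x -32 to 32, y -206 to 206, z 16 to 20 mm; a lip 6 mm wide all round, up to z = 26 mm, leaves 52 x 400 mm inside for the bottles.
- lane_front (a point): middle of the lane's lower front edge, 110 mm in front of the hinge; 16 mm above the bench while the lane is down on its rests (lift = its height minus 16 mm).
- bottle_orange: small round white plastic bottle, white cap and a red-orange band low on its label; body diameter 42 mm, height 80 mm, screw cap 33 mm in diameter on the topmost 11 mm. Origin: centre of its base; z runs up its axis to the cap. Lies on its side in the lane at the start, its cap towards the rack's +y, its axis 41 mm above the bench; a neighbour beyond its base, one further off beyond its cap.
- bottle_yellow: small round white plastic bottle, clear-grey with white cap and a yellow band low on its label; body diameter 46 mm, height 86 mm, screw cap 36 mm in diameter on the topmost 12 mm. Origin: centre of its base; z runs up its axis to the cap. Stands upright in the lane at the start.
- bottle_redcap: small round white plastic bottle, red cap and a blue band low on its label; body diameter 36 mm, height 64 mm, screw cap 28 mm in diameter on the topmost 9 mm. Origin: centre of its base; z runs up its axis to the cap. Stands upright in the lane at the start.
- wedge: loose slippery yellow nylon wedge, 0.15 kg, 124 long, 44 mm wide, flat on the bench left or right of the rack. Origin: on its underside, middle of the thin edge; x points out of that edge (at first within 0.5 rad of straight ahead), z up. The ramp rises from 5 mm thick at x = 0 to 25 mm at x = -100 mm. A black band on it, x -65 to -80 mm, marks a lift of 2 to 5 mm.
- wedge_grip (a point): the wedge's upright grip, point on its middle 50 mm above the wedge's underside; axes as the wedge's. The grip is 24 mm long (x), 26 mm wide (y), its top at 72 mm; below 25 mm its foot is 44 mm wide. It is 112 mm behind the thin edge. The wedge meets the lane when its thin edge is about 55 mm past the lane's front edge; then 5 mm of push lift 1 mm. Pushing takes 3 to 12 N.
- red_box: bystander: loose red cardboard box with a white label, 52 x 68 x 24 mm, lying on the other side of the rack from the wedge. Origin: centre of its underside.

How it is judged:
By the outcome, as a careful person would: the job done as asked, in the order asked, and still so for the second after the job is handed in, while the arm keeps its last pose, push and grip.
It also fails if it takes over 64 s, if anything falls off the work surface, if the arm or the gripper's body presses on something with over 40 N, if the wrist force passes 120 N, or if a joint passes its speed limit or range.

## Robot

A 6-joint arm with a two-finger parallel gripper is mounted at the origin on a cart in front of the work surface, level with it; the furniture and walls round the work are solid. World frame = base frame: x ahead of the robot, y to its left, z up, the work surface at z = 0. Lengths are in m, angles in rad, forces in N, time in s.
With the tool pointing down it reaches from about 0.4 to 0.825 m from the base axis. Payload 7 kg.
Tool frame: the origin (TCP) lies on the centre line of the jaws, within the pads' length; the fingertips stand 14 mm ahead of it and the grasp point (between the pads) lies 5 mm behind it; z points along the fingers, y is the line along which they close (so a half turn about z gives the same grasp; the last joint's range is limited). The gripper opens to 88 mm and grips with 3 to 60 N. Pads are 19 mm wide; open, the fingers measure 130 mm over their backs; the gripper's body (78 mm by 193 mm) begins 47 mm behind the grasp point.
Start: joints at [-0.852, 0.359, 0.012, 0, -1.224, -0.288], TCP at [0.282, -0.613, 0.212] pointing down, gripper open.
Joint ranges: [-3.07, 3.07], [-1.43, 2.12], [-1.02, 1.25], [-3.03, 1.67], [-3.05, -0], [-3.03, 3.03]. Speed limits (rad/s): [2.39, 2.39, 3.01, 3.14, 3.14, 3.14].

## Interface

Orientations are given as [roll, pitch, yaw] about the fixed x, y, z axes, in that order (R = Rz(yaw) Ry(pitch) Rx(roll)).
In Python, from station import arm gives the robot as it stands.
- The arm moves only by the tool move_arm, never from a script. Its argument "rows" is a list of rows, each an object with "translation": the shift along the tool's x, y, z in cm, a list of three; "rot": the turn, a rotation vector about the tool's x, y, z in degrees, a list of three; "hand": the closure, from 0 (fully open) to 1 (shut). A call has 1 to 8 rows; each row is the pose to reach, as a shift and turn from the pose commanded when the call began, along the tool's axes at that moment; what a row does not reach only later rows make up. A row lasts 1/12 s, in which the tool goes at most 41.7 mm and 7.16 degrees, less where a joint would pass 70% of its speed; a pose out of reach is approached as far as the arm can. A call with a gripper value outside its range is refused whole. The fingers move at their own pace and stop on an object; "squeeze" is the grip in N (left out, the last holds). Time passes only in rows, so rows that repeat a pose let the fingers close. It gives the time, the measured TCP pose, the force, the opening and the grip force at its end, in the units of the state.
- arm.get_state(): the state, without advancing time (a new reading comes with each control period).
- arm.grab_frame(name): name is "side" or "top"; returns (picture, depth): 384x512x3 uint8, red, green, blue; 384x512 float32, m along the optical axis (not along the pixel's ray), 0 where there is no reading.
- arm.camera_params(name): a dict with "vfov" (degrees; the focal length in pixels is half the picture's height over the tangent of half this angle, whatever the lens; pixels are square), "cx", "cy" (the principal point, pixels), "position" and "orientation" of the camera in the world. Camera axes: x right, y down, z forward; pixel columns grow to the right and rows downward; lengths in m; the calibration is good to about 2 mm. A picture is of the moment at which its call begins. camera_params takes no time and is no camera call.
- arm.job_done(): hands the job in; it is judged then, once.
Trained networks look in the newest picture that a camera, given by its name, has taken for a name from the list of things; names that differ only in an ending like _2 or _b are one class to them, and where a whole thing is asked for, a point or a joint stands for the part that bears it (a point fixed in the world has none). Each returns a list of dicts, best first, with "p" (0 to 1); they miss things now and then, are a little off and sometimes report something else, mostly with a low value. They report only what shows in the picture. A call takes as long as a camera call.
- arm.search_frame(label, camera): "point" ([x, y, z] in m, in the coordinates of the camera as it stood for that picture, good to about 4 mm: the middle of the surface that is visible of it).
- arm.pinpoint(label, camera): "point" ([x, y, z] in m, in the coordinates of the camera as it stood for that picture, good to about 4 mm: a listed point, or the origin of a listed thing).
The state is a dict: "t": time; "q": joint angles; "qd": joint speeds; "joint_efforts": joint torques, N m; "eef_pos": TCP position; "ee_rot": TCP orientation; "force": force on the tool from outside, world axes, zero at the start; "moment": the same for the moment, N m; "width": finger opening in m; "gripper_force": force on a finger pad.
Only numpy, scipy, OpenCV 4.12 (cv2) and the standard library are available. Lean on these libraries where they do the work, as an engineer would, in place of code of your own. Each camera call takes 0.05 s, during which the arm holds its last target. There are 200 camera calls.

## Working session

There is one attempt and no reset: what is moved stays moved. The work goes in short steps, Python scripts to look and compute and a tool call to move; the robot and the scene stay as the last step left them, time stands still between calls to the robot, and variables do not carry over. Pictures are saved under pics/ and viewed, at most 10 in all, crops included, and the job is handed in when it is done.

Besides the shell and the picture viewer there is one more tool, called after "Request:" by a JSON object that holds its "name" and its "arguments", one argument or row to a line. move_arm: Moves the arm, as the interface text tells. Its arguments: {"type":"object","properties":{"rows":{"type":"array","items":{"type":"object","properties":{"translation":{"type":"array","items":{"type":"number"}},"rot":{"type":"array","items":{"type":"number"}},"hand":{"type":"number"}}}},"squeeze":{"type":"number"}},"required":["rows"]}

```bash
mkdir -p pics; cat > h.py <<'E'
from station import arm
import numpy as np, cv2
from scipy.spatial.transform import Rotation as R
def camT(n):
    p=arm.camera_params(n); o=np.array(p["orientation"])
    M=R.from_euler('xyz',o).as_matrix() if o.size==3 else (o if o.shape==(3,3) else R.from_quat(o).as_matrix())
    return M,np.array(p["position"]),p
def world(n,pt):
    M,t,_=camT(n); return M@np.array(pt)+t
def cloud(n,d):
    M,t,p=camT(n); f=192/np.tan(np.radians(p["vfov"])/2)
    v,u=np.mgrid[:384,:512]
    P=np.stack([(u-p["cx"])/f*d,(v-p["cy"])/f*d,d],-1)
    return P@M.T+t
def proj(n,X):
    M,t,p=camT(n); f=192/np.tan(np.radians(p["vfov"])/2)
    c=(np.array(X)-t)@M; return c[0]/c[2]*f+p["cx"],c[1]/c[2]*f+p["cy"]
E
python3 - <<'E'
from h import *
for n in("side","top"):
    print(arm.camera_params(n))
    im,d=arm.grab_frame(n); cv2.imwrite(f"pics/{n}0.png",im[...,::-1]); np.save(f"{n}0.npy",d)
    for l in "rack lane lane_front bottle_orange bottle_yellow bottle_redcap wedge wedge_grip red_box".split():
        for k,fn in(("s",arm.search_frame),("p",arm.pinpoint)):
            if k=="s" and l in("lane_front","rack","lane"): continue
            r=fn(l,n)[:2]
            print(n,l,k,[(round(a["p"],2),world(n,a["point"]).round(3).tolist()) for a in r])
s=arm.get_state();print(s)
E
```

```text
{'vfov': 42.40693499208934, 'cx': 253.81648188221467, 'cy': 183.4412453999206, 'position': array([0.45170286, 1.14748251, 0.90383623]), 'orientation': array([-2.18901834,  0.01115033, -3.04710767])}
side rack p [(0.69, [0.619, -0.003, -0.003]), (0.5, [0.629, -0.083, 0.035])]
side lane p []
side lane_front p []
side bottle_orange s [(0.76, [0.623, -0.028, 0.054])]
side bottle_orange p [(0.88, [0.625, -0.086, 0.037])]
side bottle_yellow s [(0.8, [0.592, 0.182, 0.077])]
side bottle_yellow p [(0.56, [0.593, 0.166, 0.02])]
side bottle_redcap s [(0.7, [0.592, 0.181, 0.076]), (0.45, [0.638, -0.152, 0.06])]
side bottle_redcap p [(0.75, [0.638, -0.164, 0.018])]
side wedge s [(0.64, [0.438, -0.318, 0.01])]
side wedge p [(0.69, [0.516, -0.312, -0.004]), (0.32, [0.406, -0.343, 0.051])]
side wedge_grip s [(0.74, [0.438, -0.324, 0.015])]
side wedge_grip p [(0.79, [0.409, -0.342, 0.052])]
side red_box s [(0.97, [0.544, 0.344, 0.022]), (0.37, [0.614, 0.029, 0.018])]
side red_box p [(0.62, [0.544, 0.338, -0.0])]
{'vfov': 55.187330714806414, 'cx': 254.69117892136714, 'cy': 195.59612139453793, 'positio
[... 843 characters left out ...]
ox p [(0.66, [0.546, 0.329, 0.002])]
{'t': 1.6, 'q': array([-8.51904170e-01,  3.58600148e-01,  1.19087995e-02, -2.68498634e-05,
       -1.22410027e+00, -2.88110810e-01]), 'qd': array([ 0.00058498, -0.00093151, -0.00053328, -0.00098887,  0.00043078,
       -0.00026274]), 'joint_efforts': array([ 2.69698567e-04, -5.82369304e+01,  2.93287915e+01,  7.00216591e+00,
        1.21741329e-02, -2.78327701e-05]), 'eef_pos': array([ 0.28185702, -0.61331217,  0.21236014]), 'ee_rot': array([ 3.14158999e+00,  2.55483923e-05, -2.71082043e+00]), 'force': array([-0.14602372, -0.0060408 ,  0.00192814]), 'moment': array([ 0.01958688, -0.04735875, -0.01477617]), 'gripper_force': 0.0, 'width': 0.0873648563371689}
```

View both.

View pics/side0.png

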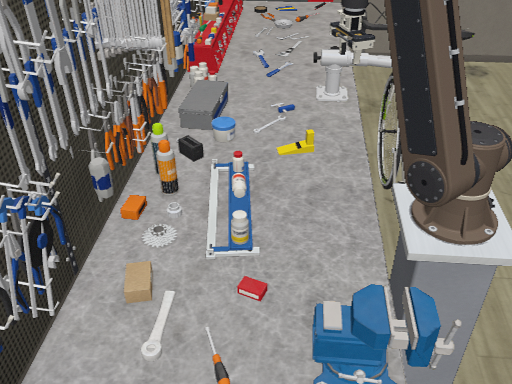

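View pics/top0.png

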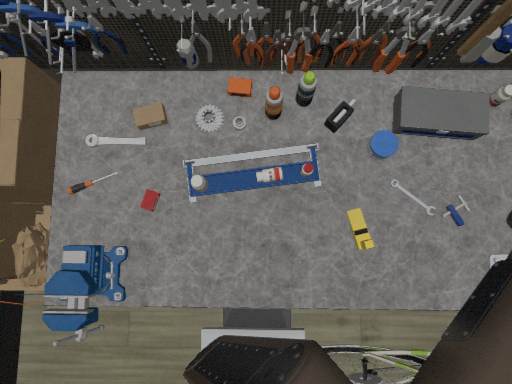

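```bash
python3 - <<'E'
from h import *
d=np.load("top0.npy");P=cloud("top",d);im=cv2.imread("pics/top0.png");hsv=cv2.cvtColor(im,cv2.COLOR_BGR2HSV)
bl=(hsv[...,0]>95)&(hsv[...,0]<125)&(hsv[...,1]>120)&(hsv[...,2]>60)&(P[...,2]>.01)&(P[...,2]<.035)&(d>0)
Q=P[bl][:,:2].astype(np.float32);r=cv2.minAreaRect(Q);print("lane",r,cv2.boxPoints(r).round(3).tolist(),P[bl][:,2].mean())
ye=(hsv[...,0]>18)&(hsv[...,0]<35)&(hsv[...,1]>110)&(d>0)&(P[...,1]<-.2)&(P[...,2]<.04)
Q=P[ye][:,:2].astype(np.float32);r=cv2.minAreaRect(Q);print("wedge",r,cv2.boxPoints(r).round(3).tolist())
g=(P[...,1]<-.2)&(P[...,1]>-.5)&(P[...,2]>.06)&(P[...,2]<.09)&(d>0)&(P[...,0]>.3);Q=P[g];print("grip",len(Q),cv2.minAreaRect(Q[:,:2].astype(np.float32)),Q.mean(0))
t=(P[...,0]>.57)&(P[...,0]<.68)&(P[...,1]>-.22)&(P[...,1]<.22)&(d>0)
for y in np.arange(-.2,.2,.01):
    m=t&(P[...,1]>=y)&(P[...,1]<y+.01)&(P[...,2]>.034)
    if m.sum()>3: Q=P[m]; i=Q[:,2]>Q[:,2].max()-.006; print(round(y+.005,3),m.sum(),Q.min(0).round(3),Q.max(0).round(3),Q[i].mean(0).round(3))
E
```

```text
lane ((0.5226503610610962, -0.02576500177383423), (0.3752932846546173, 1.323258638381958), 12.997897148132324) [[0.19099999964237213, 0.5770000219345093], [0.48899999260902405, -0.7129999995231628], [0.8539999723434448, -0.628000020980835], [0.5569999814033508, 0.6610000133514404]] 0.021106620513947388
wedge ((0.4698947072029114, -0.4684353470802307), (0.45813271403312683, 1.0538474321365356), 88.56871795654297) [[-0.06300000101327896, -0.6840000152587891], [0.9909999966621399, -0.7110000252723694], [1.0019999742507935, -0.2529999911785126], [-0.050999999046325684, -0.22599999606609344]]
grip 1670 ((0.6974914073944092, -0.35282421112060547), (0.5959580540657043, 0.2971397340297699), 0.428711861371994) [ 0.78837206 -0.42469729  0.07371924]
-0.175 29 [ 0.622 -0.179  0.042] [ 0.647 -0.17   0.087] [ 0.637 -0.173  0.085]
-0.165 43 [ 0.619 -0.17   0.034] [ 0.65  -0.16   0.088] [ 0.637 -0.165  0.085]
-0.155 47 [ 0.62  -0.16   0.034] [ 0.651 -0.15   0.088] [ 0.637 -0.156  0.085]
-0.145 14 [ 0.626 -0.15   0.04 ] [ 0.645 -0.146  0.071] [ 0.638 -0.148  0.069]
-0.085 30 [ 0.607 -0.089  0.044] [ 
[... 319 characters left out ...]
43 -0.042  0.066] [ 0.62  -0.046  0.062]
-0.035 48 [ 0.599 -0.039  0.041] [ 0.638 -0.03   0.066] [ 0.618 -0.035  0.062]
-0.025 37 [ 0.601 -0.03   0.041] [ 0.639 -0.021  0.066] [ 0.624 -0.03   0.063]
-0.015 31 [ 0.601 -0.018  0.042] [ 0.634 -0.011  0.06 ] [ 0.615 -0.015  0.058]
-0.005 6 [ 0.614 -0.009  0.047] [ 0.628 -0.008  0.059] [ 0.621 -0.008  0.057]
0.145 44 [0.578 0.144 0.037] [0.604 0.15  0.108] [0.592 0.149 0.106]
0.155 62 [0.571 0.15  0.04 ] [0.613 0.159 0.11 ] [0.593 0.156 0.107]
0.165 54 [0.57  0.16  0.038] [0.609 0.17  0.11 ] [0.592 0.165 0.107]
0.175 45 [0.57  0.17  0.047] [0.608 0.18  0.11 ] [0.593 0.175 0.106]
0.185 10 [0.579 0.181 0.083] [0.599 0.186 0.108] [0.592 0.182 0.106]
```

```bash
cat >> h.py <<'E'
def go(Rt,pt,s=None):
    s=s or arm.get_state(); Rc=R.from_euler('xyz',s["ee_rot"]); 
    return (Rc.inv().apply(np.array(pt)-s["eef_pos"])*100).round(2).tolist(),(Rc.inv()*Rt).as_rotvec(degrees=True).round(1).tolist()
R0=R.from_matrix(np.array([[0,-1,0],[-1,0,0],[0,0,-1.]]))
def tool(psi,tilt): return R.from_euler('z',psi)*R.from_euler('x',tilt,degrees=True)*R0
E
python3 - <<'E'
from h import *
d=np.load("top0.npy");P=cloud("top",d);im=cv2.imread("pics/top0.png");hsv=cv2.cvtColor(im,cv2.COLOR_BGR2HSV)
reg=lambda a,b,c,e:(P[...,0]>a)&(P[...,0]<b)&(P[...,1]>c)&(P[...,1]<e)&(d>0)
bl=reg(.53,.72,-.25,.25)&(hsv[...,0]>95)&(hsv[...,0]<130)&(hsv[...,1]>90)&(P[...,2]<.035)&(P[...,2]>.008)
r=cv2.minAreaRect(P[bl][:,:2].astype(np.float32));print("lane",r,bl.sum())
ye=reg(.35,.56,-.42,-.25)&(hsv[...,0]>18)&(hsv[...,0]<35)&(hsv[...,1]>110)
r=cv2.minAreaRect(P[ye&(P[...,2]<.04)][:,:2].astype(np.float32));print("wedge",r)
g=ye&(P[...,2]>.06);Q=P[g];print("grip",len(Q),Q.mean(0),Q.min(0),Q.max(0))
psi=.14
for t,p in((0,(.621,-.047,.2)),(-40,(.621,-.047,.2))): print(t,go(tool(psi,t),p))
E
```

```text
lane ((0.6362203359603882, 0.004130318760871887), (0.10810813307762146, 0.4142054319381714), 7.6625075340271) 1959
wedge ((0.4594697058200836, -0.3326171040534973), (0.12514019012451172, 0.05244015157222748), 14.692612648010254)
grip 78 [ 0.4111384  -0.33980521  0.07872197] [ 0.35825355 -0.35444841  0.06126528] [ 0.42586439 -0.32714447  0.64993292]
0 ([-54.46, 37.3, 1.24], [-0.0, 0.0, -73.3])
-40 ([-54.46, 37.3, 1.24], [25.5, 34.3, -70.2])
```

Request:
{"name": "move_arm", "arguments": {
  "rows": [
    {"translation": [-54.5,37.3,1.2],"rot": [0,0,-73],"hand": 0},
    {"translation": [-54.5,37.3,1.2],"rot": [0,0,-73],"hand": 0},
    {"translation": [-54.5,37.3,1.2],"rot": [0,0,-73],"hand": 0},
    {"translation": [-54.5,37.3,1.2],"rot": [0,0,-73],"hand": 0},
    {"translation": [-54.5,37.3,1.2],"rot": [0,0,-73],"hand": 0},
    {"translation": [-54.5,37.3,1.2],"rot": [0,0,-73],"hand": 0},
    {"translation": [-54.5,37.3,1.2],"rot": [0,0,-73],"hand": 0},
    {"translation": [-54.5,37.3,1.2],"rot": [0,0,-73],"hand": 0}
  ]
}}

```text
t: 2.27
eef_pos: [0.4539, -0.3256, 0.2066]
ee_rot: [-3.141, -0.0, -1.705]
force: [2.5, -0.4, -0.6]
width: 0.0875
gripper_force: 0.0
```

```bash
python3 - <<'E'
from h import *
s=arm.get_state();print(s["t"],s["q"].round(3),s["eef_pos"],s["ee_rot"])
for t in (0,-40): print(t,go(tool(.135,t),(.621,-.047,.2),s))
E
```

```text
2.2667 [-0.272  0.171 -0.257  0.    -1.141  0.138] [ 0.4538547  -0.32560623  0.20664998] [-3.14083518e+00 -1.33427809e-04 -1.70471385e+00]
0 ([-29.84, -12.84, 0.67], [-0.0, -0.0, -15.4])
-40 ([-29.84, -12.84, 0.67], [5.3, 39.7, -14.8])
```

Request:
{"name": "move_arm", "arguments": {
  "rows": [
    {"translation": [-29.8,-12.8,0.7],"rot": [5.3,39.7,-14.8],"hand": 0},
    {"translation": [-29.8,-12.8,0.7],"rot": [5.3,39.7,-14.8],"hand": 0},
    {"translation": [-29.8,-12.8,0.7],"rot": [5.3,39.7,-14.8],"hand": 0},
    {"translation": [-29.8,-12.8,0.7],"rot": [5.3,39.7,-14.8],"hand": 0},
    {"translation": [-29.8,-12.8,0.7],"rot": [5.3,39.7,-14.8],"hand": 0},
    {"translation": [-29.8,-12.8,0.7],"rot": [5.3,39.7,-14.8],"hand": 0},
    {"translation": [-29.8,-12.8,0.7],"rot": [5.3,39.7,-14.8],"hand": 0},
    {"translation": [-29.8,-12.8,0.7],"rot": [5.3,39.7,-14.8],"hand": 0}
  ]
}}

```text
t: 2.93
eef_pos: [0.619, -0.0509, 0.1982]
ee_rot: [3.136, -0.701, -1.433]
force: [1.2, -0.1, -0.1]
width: 0.0874
gripper_force: 0.0
```

```bash
python3 - <<'E'
from h import *
s=arm.get_state();print(s["t"],s["q"].round(3),s["qd"].round(2),s["eef_pos"],s["ee_rot"])
Rt=tool(.135,-40);c=np.array([.622,-.049,.041]);tcp=c-.008*Rt.as_matrix()[:,2];print(tcp,go(Rt,tcp+[0,0,.1],s),go(Rt,tcp,s))
E
```

```text
2.9333 [ 0.571  0.346 -0.501  0.686 -1.171 -0.857] [ 0.42  0.56  0.97 -0.4  -0.44  0.03] [ 0.61899437 -0.05085494  0.19815563] [ 3.13566822 -0.70136726 -1.43337287]
[ 0.6213079  -0.04390449  0.04712836] ([-3.79, -0.34, 3.47], [0.3, -0.2, 0.1]) ([-10.25, -0.39, 11.11], [0.3, -0.2, 0.1])
```

Request:
{"name": "move_arm", "arguments": {
  "rows": [
    {"translation": [-7.7,-0.3,8.0],"rot": [0,0,0],"hand": 0},
    {"translation": [-7.7,-0.3,8.0],"rot": [0,0,0],"hand": 0},
    {"translation": [-7.7,-0.3,8.0],"rot": [0,0,0],"hand": 0},
    {"translation": [-7.7,-0.3,8.0],"rot": [0,0,0],"hand": 0},
    {"translation": [-7.7,-0.3,8.0],"rot": [0,0,0],"hand": 0},
    {"translation": [-7.7,-0.3,8.0],"rot": [0,0,0],"hand": 0}
  ]
}}

```text
t: 3.43
eef_pos: [0.6221, -0.0457, 0.0903]
ee_rot: [-3.141, -0.697, -1.442]
force: [0.2, -0.5, 1.2]
width: 0.0877
gripper_force: 0.0
```

```bash
python3 - <<'E'
from h import *
im,d=arm.grab_frame("side");cv2.imwrite("pics/s1.png",cv2.resize(im[110:270,160:320,::-1],None,fx=3.5,fy=3.5,interpolation=2))
s=arm.get_state();print(s["t"],s["q"].round(3),s["qd"].round(2),s["eef_pos"],s["ee_rot"])
Rt=tool(.135,-40);c=np.array([.622,-.049,.041]);tcp=c-.008*Rt.as_matrix()[:,2];print(tcp,go(Rt,tcp,s))
E
```

```text
3.4833 [ 0.554  0.466 -0.61   0.776 -0.988 -1.029] [-0.   -0.01  0.   -0.    0.01 -0.01] [ 0.62232231 -0.04548885  0.09076441] [-3.13943435 -0.69626784 -1.4432944 ]
[ 0.6213079  -0.04390449  0.04712836] ([-2.93, 0.09, 3.24], [0.2, 0.1, -0.3])
```

View pics/s1.png

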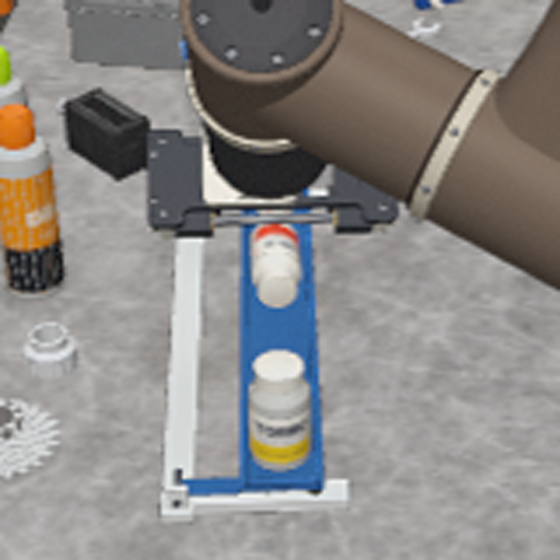

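Request:
{"name": "move_arm", "arguments": {
  "rows": [
    {"translation": [-1.5,0.1,1.6],"rot": [0,0,0],"hand": 0},
    {"translation": [-2.9,0.1,3.2],"rot": [0,0,0],"hand": 0},
    {"translation": [-2.9,0.1,3.2],"rot": [0,0,0],"hand": 0},
    {"translation": [-2.9,0.1,3.2],"rot": [0,0,0],"hand": 0}
  ]
}}

```text
t: 3.82
eef_pos: [0.6203, -0.0445, 0.047]
ee_rot: [3.141, -0.697, -1.442]
force: [-0.6, 0.2, -0.1]
width: 0.0876
gripper_force: 0.0
```

Request:
{"name": "move_arm", "arguments": {
  "squeeze": 12,
  "rows": [
    {"translation": [0,0,0],"rot": [0,0,0],"hand": 0.9},
    {"translation": [0,0,0],"rot": [0,0,0],"hand": 0.9},
    {"translation": [0,0,0],"rot": [0,0,0],"hand": 0.9},
    {"translation": [0,0,0],"rot": [0,0,0],"hand": 0.9},
    {"translation": [0,0,0],"rot": [0,0,0],"hand": 0.9},
    {"translation": [0,0,0],"rot": [0,0,0],"hand": 0.9},
    {"translation": [0,0,0],"rot": [0,0,0],"hand": 0.9},
    {"translation": [0,0,0],"rot": [0,0,0],"hand": 0.9}
  ]
}}

```text
t: 4.48
eef_pos: [0.6199, -0.0442, 0.0455]
ee_rot: [3.14, -0.697, -1.441]
force: [1.0, -0.4, -0.2]
width: 0.0399
gripper_force: 0.0
```

```bash
python3 - <<'E'
from h import *
s=arm.get_state();print(s["t"],s["q"].round(3),s["eef_pos"],s["ee_rot"],s["width"],s["gripper_force"],s["force"])
Rt=tool(.135,50);ax=np.array([.99,.134,0]);
e=np.array([np.cos(.135+np.pi/2),np.sin(.135+np.pi/2),0]);print(s["eef_pos"]+[0,0,.06])
c=s["eef_pos"]+.008*R.from_euler('xyz',s["ee_rot"]).as_matrix()[:,2];print("c",c)
c2=np.array([.617,0,.12])+e*-.01   # rack y=-10mm
print("mid",go(Rt,c2-.008*Rt.as_matrix()[:,2],s), go(tool(.135,-40),s["eef_pos"]+[0,0,.06],s))
E
```

```text
4.4833 [ 0.545  0.523 -0.654  0.832 -0.917 -1.111] [ 0.61988796 -0.04423511  0.04545382] [ 3.1398381  -0.69704064 -1.4407381 ] 0.0398560534707913 0.0 [ 0.99436511 -0.35171828 -0.16889963]
[ 0.61988796 -0.04423511  0.10545382]
c [ 0.62054009 -0.04932916  0.03931986]
mid ([2.96, -0.28, -7.91], [0.1, -89.9, -0.4]) ([3.85, 0.01, -4.6], [0.3, 0.1, -0.2])
```

Request:
{"name": "move_arm", "arguments": {
  "rows": [
    {"translation": [0,0,0],"rot": [0,0,0],"hand": 0.9},
    {"translation": [0,0,0],"rot": [0,0,0],"hand": 0.9},
    {"translation": [0,0,0],"rot": [0,0,0],"hand": 0.9}
  ]
}}

```text
t: 4.73
eef_pos: [0.6203, -0.044, 0.0459]
ee_rot: [3.141, -0.697, -1.441]
force: [0.2, 0.6, 4.6]
width: 0.0291
gripper_force: 10.2
```

```bash
python3 - <<'E'
from h import *
im,d=arm.grab_frame("side");a=cv2.resize(im[130:250,190:270,::-1],(400,600),interpolation=2)
im,d=arm.grab_frame("top");b=cv2.resize(im[130:210,220:300,::-1],(400,600-200),interpolation=2)
b=cv2.copyMakeBorder(b,0,200,0,0,0);cv2.imwrite("pics/s2.png",np.hstack([a,b]))
for n in("side","top"):
  for l in("bottle_orange",):
    for f in(arm.search_frame,arm.pinpoint): print([(round(a["p"],2),world(n,a["point"]).round(3).tolist()) for a in f(l,n)[:2]])
s=arm.get_state();print(s["t"],s["width"],s["gripper_force"],s["force"])
E
```

```text
[]
[(0.5, [0.629, -0.086, 0.038])]
[(0.63, [0.62, -0.056, 0.059])]
[(0.69, [0.63, -0.086, 0.039]), (0.44, [0.619, 0.0, -0.004])]
5.0333 0.029124620367382326 10.67806146802468 [0.81515572 1.88061601 5.42119242]
```

View pics/s2.png

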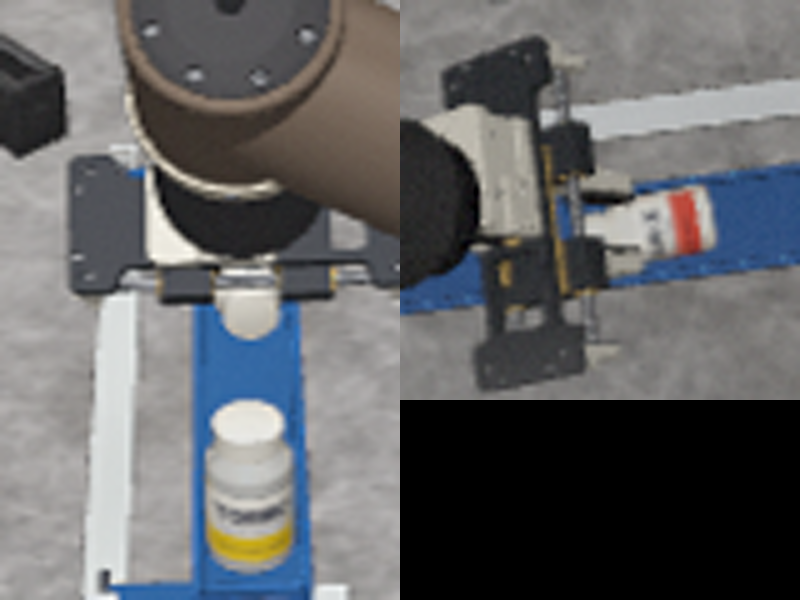

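```bash
python3 - <<'E'
from h import *
im,d=arm.grab_frame("top");P=cloud("top",d)
m=(d>0)&(P[...,0]>.57)&(P[...,0]<.68)&(P[...,1]>-.11)&(P[...,1]<-.01)
vs,us=np.where(m)
print(vs.min(),vs.max(),us.min(),us.max())
for c in range(256,288,2):
    print(c, P[175,c,1].round(3), "x0 %.3f"%P[165,c,0],[int(round(1000*P[r,c,2])) for r in range(162,190)])
E
```

```text
155 193 256 288
256 -0.01 x0 0.633 [143, 143, 146, 137, 101, 101, 95, 90, 78, 23, 137, 140, 139, 141, 138, 148, 149, 149, 150, 147, 154, 148, 150, 151, 147, 149, 145, 141]
258 -0.015 x0 0.641 [139, 138, 135, 96, 96, 95, 93, 89, 75, 18, 45, 53, 57, 59, 58, 141, 144, 145, 145, 149, 150, 146, 143, 148, 148, 150, 140, 139]
260 -0.021 x0 0.644 [2, 2, 89, 84, 85, 90, 86, 87, 69, 22, 21, 55, 56, 57, 63, 137, 137, 138, 141, 138, 139, 141, 140, 140, 143, 142, -3, -1]
262 -0.027 x0 0.645 [0, -2, 80, 81, 80, 81, 80, 79, 67, 56, 57, 58, 61, 57, 61, 57, 56, 83, 86, 89, 87, 89, 90, 59, 24, 19, 1, -1]
264 -0.033 x0 0.646 [1, 1, 0, 73, 74, 77, 72, 73, 68, 57, 63, 60, 62, 62, 63, 62, 60, 76, 74, 81, 88, 82, 76, 28, 30, 0, 2, -1]
266 -0.039 x0 0.662 [3, 1, 0, 1, 4, 27, 67, 66, 57, 61, 59, 62, 64, 64, 62, 60, 58, 74, 73, 76, 72, 73, 72, 31, 24, 3, -2, 4]
268 -0.045 x0 0.662 [-3, 1, 0, 1, 27, 28, 20, 55, 60, 58, 59, 61, 62, 62, 62, 62, 58, 60, 58, 52, 41, 20, 25, 26, 23, 2, 2, 2]
270 -0.051 x0 0.662 [-2, -2, 0, 1, 26, 27, 44, 59, 61, 61, 63, 63, 61, 62, 58, 59, 63, 54, 54, 47, 22, 22, 30, 25, 21, 4, 0, 
[... 327 characters left out ...]
 63, 64, 58, 59, 56, 52, 50, 17, 20, 21, 28, 22, 1, 4, 6, 2]
278 -0.076 x0 0.656 [1, 0, 0, 29, 26, 54, 58, 59, 62, 61, 61, 64, 65, 63, 56, 59, 53, 54, 42, 22, 19, 30, 26, 21, 3, -4, 0, 0]
280 -0.082 x0 0.656 [-3, 3, -3, 26, 27, 54, 60, 61, 60, 61, 58, 63, 62, 58, 57, 57, 52, 48, 21, 23, 22, 29, 24, -1, -2, 3, 4, 3]
282 -0.088 x0 0.657 [0, 1, 1, 25, 27, 24, 15, 22, 19, 20, 18, 20, 56, 57, 55, 56, 51, 46, 18, 21, 23, 25, 27, 3, 2, 1, -1, 1]
284 -0.097 x0 0.657 [2, 1, 29, 24, 20, 18, 26, 19, 18, 22, 17, 22, 19, 19, 16, 22, 21, 21, 21, 18, 19, 28, 26, -4, 3, 4, 4, -1]
286 -0.103 x0 0.656 [5, 3, 26, 30, 21, 18, 21, 21, 25, 20, 25, 22, 22, 21, 21, 20, 23, 23, 21, 21, 27, 25, 21, -2, -4, 2, -5, -2]
```

Request:
{"name": "move_arm", "arguments": {
  "rows": [
    {"translation": [0,0,0],"rot": [0,0,0],"hand": 0},
    {"translation": [0,0,0],"rot": [0,0,0],"hand": 0},
    {"translation": [0,0,0],"rot": [0,0,0],"hand": 0},
    {"translation": [0,0,0],"rot": [0,0,0],"hand": 0},
    {"translation": [0,0,0],"rot": [0,0,0],"hand": 0},
    {"translation": [0,0,0],"rot": [0,0,0],"hand": 0}
  ]
}}

```text
t: 5.58
eef_pos: [0.6197, -0.0444, 0.0452]
ee_rot: [3.139, -0.697, -1.441]
force: [0.1, -0.0, 0.3]
width: 0.0635
gripper_force: 0.0
```

```bash
python3 - <<'E'
from h import *
s=arm.get_state();print(s["t"],s["width"],s["eef_pos"])
im,d=arm.grab_frame("top");P=cloud("top",d);b=cv2.resize(im[130:210,220:300,::-1],(560,560),interpolation=2);cv2.imwrite("pics/s3.png",b)
Rc=R.from_euler('xyz',s["ee_rot"]);Q=Rc.inv().apply((P-s["eef_pos"]).reshape(-1,3)).reshape(P.shape)
m=(d>0)&(P[...,2]>.035)&(abs(Q[...,1])>.026)&(abs(Q[...,1])<.09)&(abs(Q[...,0])<.03)&(Q[...,2]>-.08)
for z in np.arange(-.06,.02,.006):
    for sg in(1,-1):
        k=m&(Q[...,2]>=z)&(Q[...,2]<z+.006)&(sg*Q[...,1]>0)
        if k.sum(): print(round(z*1000),sg,k.sum(),"x",(Q[k][:,0].min()*1000).round(),(Q[k][:,0].max()*1000).round(),"y",(Q[k][:,1].min()*1000).round(),(Q[k][:,1].max()*1000).round())
E
```

```text
5.5833 0.06348158931697732 [ 0.61965274 -0.04443983  0.04519211]
-60 -1 8 x -7.0 13.0 y -41.0 -32.0
-54 1 5 x 11.0 14.0 y 39.0 50.0
-54 -1 6 x 10.0 13.0 y -47.0 -32.0
-48 1 7 x 11.0 15.0 y 35.0 50.0
-48 -1 12 x -2.0 13.0 y -48.0 -31.0
-42 1 6 x 9.0 14.0 y 34.0 47.0
-42 -1 9 x -8.0 13.0 y -49.0 -31.0
-36 1 8 x 3.0 13.0 y 34.0 48.0
-36 -1 9 x -5.0 12.0 y -46.0 -31.0
-30 1 9 x 3.0 14.0 y 34.0 48.0
-30 -1 13 x -8.0 15.0 y -47.0 -31.0
-24 1 6 x 6.0 13.0 y 34.0 48.0
-24 -1 7 x -3.0 14.0 y -44.0 -31.0
-18 -1 1 x 1.0 1.0 y -31.0 -31.0
12 -1 1 x 21.0 21.0 y -26.0 -26.0
```

View pics/s3.png

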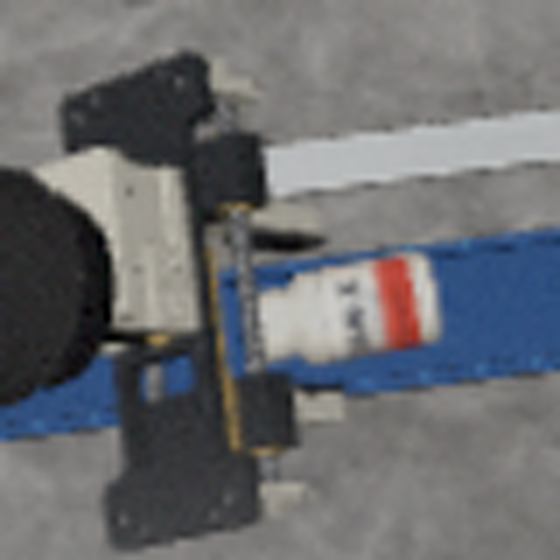

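Request:
{"name": "move_arm", "arguments": {
  "rows": [
    {"translation": [0,0,0],"rot": [0,0,0],"hand": 0},
    {"translation": [0,0,0],"rot": [0,0,0],"hand": 0},
    {"translation": [0,0,0],"rot": [0,0,0],"hand": 0},
    {"translation": [0,0,0],"rot": [0,0,0],"hand": 0},
    {"translation": [0,0,0.8],"rot": [0,0,0],"hand": 0},
    {"translation": [0,0,1.6],"rot": [0,0,0],"hand": 0},
    {"translation": [0,0,2],"rot": [0,0,0],"hand": 0},
    {"translation": [0,0,2],"rot": [0,0,0],"hand": 0}
  ]
}}

```text
t: 6.3
eef_pos: [0.6206, -0.0584, 0.029]
ee_rot: [3.137, -0.698, -1.44]
force: [-0.3, 0.4, -0.2]
width: 0.088
gripper_force: 0.0
```

```bash
python3 - <<'E'
from h import *
s=arm.get_state();print(s["t"],s["width"],s["eef_pos"],s["force"])
im,d=arm.grab_frame("top");P=cloud("top",d);b=cv2.resize(im[130:210,220:300,::-1],(560,560),interpolation=2);cv2.imwrite("pics/s4.png",b)
Rc=R.from_euler('xyz',s["ee_rot"]);Q=Rc.inv().apply((P-s["eef_pos"]).reshape(-1,3)).reshape(P.shape)
m=(d>0)&(P[...,2]>.012)&(abs(Q[...,1])>.036)&(abs(Q[...,1])<.07)&(abs(Q[...,0])<.03)&(Q[...,2]>-.05)
for z in np.arange(-.05,.02,.005):
    for sg in(1,-1):
        k=m&(Q[...,2]>=z)&(Q[...,2]<z+.005)&(sg*Q[...,1]>0)
        if k.sum(): print(round(z*1000),sg,k.sum(),"x",(Q[k][:,0].min()*1000).round(),(Q[k][:,0].max()*1000).round(),"y",(Q[k][:,1].min()*1000).round(),(Q[k][:,1].max()*1000).round(),"wz",(P[k][:,2].min()*1000).round())
E
```

```text
6.3 0.08797072881711075 [ 0.62057452 -0.05841596  0.02900241] [-0.2634742   0.37765604 -0.19111399]
-50 1 7 x 11.0 15.0 y 46.0 61.0 wz 71.0
-50 -1 10 x 3.0 13.0 y -60.0 -43.0 wz 68.0
-45 1 6 x 9.0 13.0 y 45.0 61.0 wz 66.0
-45 -1 5 x -7.0 9.0 y -49.0 -43.0 wz 57.0
-40 1 6 x 9.0 13.0 y 45.0 61.0 wz 63.0
-40 -1 9 x -9.0 13.0 y -58.0 -43.0 wz 50.0
-35 1 7 x 9.0 13.0 y 45.0 60.0 wz 59.0
-35 -1 8 x -3.0 12.0 y -58.0 -43.0 wz 53.0
-30 1 5 x 10.0 13.0 y 45.0 58.0 wz 56.0
-30 -1 8 x 0.0 13.0 y -59.0 -43.0 wz 50.0
-25 1 6 x -7.0 13.0 y 44.0 61.0 wz 42.0
-25 -1 7 x -5.0 12.0 y -53.0 -43.0 wz 44.0
-20 1 3 x 9.0 11.0 y 47.0 57.0 wz 47.0
-20 -1 4 x 1.0 12.0 y -57.0 -43.0 wz 43.0
10 -1 2 x -10.0 -7.0 y -68.0 -68.0 wz 14.0
```

Request:
{"name": "move_arm", "arguments": {
  "squeeze": 12,
  "rows": [
    {"translation": [0,0,0.8],"rot": [0,0,0],"hand": 0},
    {"translation": [0,0,0.8],"rot": [0,0,0],"hand": 0.9},
    {"translation": [0,0,0.8],"rot": [0,0,0],"hand": 0.9},
    {"translation": [0,0,0.8],"rot": [0,0,0],"hand": 0.9},
    {"translation": [0,0,0.8],"rot": [0,0,0],"hand": 0.9},
    {"translation": [0,0,0.8],"rot": [0,0,0],"hand": 0.9},
    {"translation": [0,0,0.8],"rot": [0,0,0],"hand": 0.9},
    {"translation": [0,0,0.8],"rot": [0,0,0],"hand": 0.9}
  ]
}}

```text
t: 7.02
eef_pos: [0.6223, -0.0619, 0.0241]
ee_rot: [3.14, -0.697, -1.441]
force: [-0.5, 1.1, -0.2]
width: 0.0462
gripper_force: 0.0
```

Request:
{"name": "move_arm", "arguments": {
  "rows": [
    {"translation": [0,0,0],"rot": [0,0,0],"hand": 0.9},
    {"translation": [0,0,0],"rot": [0,0,0],"hand": 0.9},
    {"translation": [0,0,0],"rot": [0,0,0],"hand": 0.9},
    {"translation": [0,0,0],"rot": [0,0,0],"hand": 0.9}
  ]
}}

```text
t: 7.35
eef_pos: [0.6223, -0.062, 0.0241]
ee_rot: [3.14, -0.697, -1.441]
force: [-0.3, 1.0, 0.7]
width: 0.0419
gripper_force: 11.9
```

```bash
python3 - <<'E'
from h import *
s=arm.get_state();print(s["t"],s["width"],s["gripper_force"],s["eef_pos"],s["force"])
Rc=R.from_euler('xyz',s["ee_rot"]);print((Rc.as_matrix()[:,2]*-.025+s["eef_pos"]).round(4))
e=np.array([-np.sin(.135),np.cos(.135),0])
c=s["eef_pos"]-.025*Rc.as_matrix()[:,2]
for z,dy in((.12,0),):
  for t in (-40,0,50):
    Rt=tool(.135,t); c2=np.array([.617,0,z])+e*-.01
    print(t,go(Rt,c2+.025*Rt.as_matrix()[:,2],s))
E
```

```text
7.35 0.041901053899201755 11.85596639465075 [ 0.62225553 -0.06196734  0.02405693] [-0.29968035  0.97324779  0.66954595]
[ 0.6202 -0.046   0.0432]
-40 ([2.16, -0.28, -8.2], [0.3, 0.1, -0.2])
0 ([0.56, -0.27, -8.79], [0.2, -39.9, -0.3])
50 ([-0.34, -0.26, -10.7], [0.0, -89.9, -0.4])
```

Request:
{"name": "move_arm", "arguments": {
  "squeeze": 20,
  "rows": [
    {"translation": [0,0,0],"rot": [0,0,0],"hand": 0.9},
    {"translation": [1.0,0,-1.3],"rot": [0,0,0],"hand": 0.9},
    {"translation": [2.2,0,-3.5],"rot": [0,0,0],"hand": 0.9},
    {"translation": [2.2,0,-5.8],"rot": [0,0,0],"hand": 0.9},
    {"translation": [2.2,-0.3,-8.2],"rot": [0,0,0],"hand": 0.9},
    {"translation": [2.2,-0.3,-8.2],"rot": [0,-6,0],"hand": 0.9},
    {"translation": [1.9,-0.3,-8.3],"rot": [0,-12,0],"hand": 0.9},
    {"translation": [1.6,-0.3,-8.4],"rot": [0,-18,0],"hand": 0.9}
  ]
}}

```text
t: 8.02
eef_pos: [0.62, -0.0188, 0.099]
ee_rot: [-3.141, -0.378, -1.439]
force: [-0.3, -1.1, -1.5]
width: 0.0414
gripper_force: 19.8
```

```bash
python3 - <<'E'
from h import *
s=arm.get_state();print(s["t"],s["width"],s["gripper_force"],s["eef_pos"],s["force"],s["q"].round(2))
e=np.array([-np.sin(.135),np.cos(.135),0])
for t in (0,20,50):
    Rt=tool(.135,t); c2=np.array([.617,0,.12])+e*-.01
    print(t,go(Rt,c2+.025*Rt.as_matrix()[:,2],s))
E
```

```text
8.0167 0.04140698933380032 19.78597550885752 [ 0.62004452 -0.01883705  0.09899257] [-0.30125358 -1.12814174 -1.48478142] [ 0.49  0.38 -0.48  0.45 -0.91 -0.68]
0 ([-0.99, 0.05, 0.04], [0.0, -21.6, -0.2])
20 ([-1.73, 0.05, -0.42], [-0.0, -41.6, -0.2])
50 ([-2.44, 0.06, -1.5], [-0.1, -71.6, -0.2])
```

Request:
{"name": "move_arm", "arguments": {
  "rows": [
    {"translation": [-0.3,0,0],"rot": [0,-7,0],"hand": 0.9},
    {"translation": [-0.7,0,0],"rot": [0,-14,0],"hand": 0.9},
    {"translation": [-1.0,0,0],"rot": [0,-21,0],"hand": 0.9},
    {"translation": [-1.2,0,-0.1],"rot": [0,-28,0],"hand": 0.9},
    {"translation": [-1.5,0,-0.3],"rot": [0,-35,0],"hand": 0.9},
    {"translation": [-1.7,0,-0.4],"rot": [0,-42,0],"hand": 0.9},
    {"translation": [-2.0,0,-0.7],"rot": [0,-49,0],"hand": 0.9},
    {"translation": [-2.2,0,-1.0],"rot": [0,-56,0],"hand": 0.9}
  ]
}}

```text
t: 8.68
eef_pos: [0.6181, 0.0038, 0.1016]
ee_rot: [-3.137, 0.601, -1.439]
force: [0.3, -0.0, -0.9]
width: 0.0417
gripper_force: 19.8
```

```bash
python3 - <<'E'
from h import *
s=arm.get_state();print(s["t"],s["width"],s["gripper_force"],s["eef_pos"],s["force"],s["q"].round(2))
e=np.array([-np.sin(.135),np.cos(.135),0])
for t in (50,):
    Rt=tool(.135,t); c2=np.array([.617,0,.12])+e*-.01
    print(t,go(Rt,c2+.025*Rt.as_matrix()[:,2],s))
E
```

```text
8.6833 0.041731406036939804 19.77158615773078 [0.61806422 0.00377055 0.10156388] [ 0.29762477 -0.04827192 -0.85735508] [-0.09  0.51  0.06 -0.61 -1.32  0.44]
50 ([-0.59, 0.16, 0.12], [-0.4, -15.6, -0.1])
```

Request:
{"name": "move_arm", "arguments": {
  "rows": [
    {"translation": [-0.3,0.1,0],"rot": [-0.4,-7,0],"hand": 0.9},
    {"translation": [-0.6,0.1,0.1],"rot": [-0.4,-14,0],"hand": 0.9},
    {"translation": [-0.6,0.1,0.1],"rot": [-0.4,-15.6,0],"hand": 0.9},
    {"translation": [-0.6,0.1,0.1],"rot": [-0.4,-15.6,0],"hand": 0.9},
    {"translation": [-0.6,0.1,0.1],"rot": [-0.4,-15.6,0],"hand": 0.9}
  ]
}}

```text
t: 9.1
eef_pos: [0.615, 0.0083, 0.1012]
ee_rot: [3.129, 0.865, -1.448]
force: [1.2, 0.1, 0.5]
width: 0.0413
gripper_force: 19.8
```

```bash
python3 - <<'E'
from h import *
s=arm.get_state();print(s["t"],s["width"],s["eef_pos"],s["force"],s["ee_rot"])
im,d=arm.grab_frame("side");P=cloud("side",d);np.save("sd.npy",P)
b=cv2.resize(im[110:250,170:310,::-1],(560,560),interpolation=2);cv2.imwrite("pics/s5.png",b)
e=np.array([-np.sin(.135),np.cos(.135),0]);ex=np.array([e[1],-e[0],0])
for n in("side","top"):
    if n=="top": arm.grab_frame("top")
    print([(round(a["p"],2),world(n,a["point"]).round(3).tolist()) for a in arm.pinpoint("bottle_orange",n)[:2]])
D=P-np.array([.617,0,0]);X=D@ex;Y=D@e;Z=P[...,2]
m=(d>0)&(abs(X)<.03)&(Y>-.05)&(Y<.06)&(Z>.04)&(Z<.18)
for z in np.arange(.05,.18,.006):
    k=m&(Z>=z)&(Z<z+.006)
    if k.sum()>3: print(round(z*1000+3),k.sum(),"X",(X[k].min()*1000).round(),(X[k].max()*1000).round(),"Ymax",(np.percentile(Y[k],95)*1000).round())
E
```

```text
9.1 0.04132897584497615 [0.61498098 0.00827125 0.10123049] [1.23133826 0.09473787 0.51327473] [ 3.12894141  0.86501054 -1.4482032 ]
[(0.57, [0.616, -0.009, 0.076])]
[]
77 13 X -16.0 18.0 Ymax 13.0
83 26 X -19.0 18.0 Ymax 14.0
89 22 X -19.0 18.0 Ymax 14.0
95 25 X -19.0 18.0 Ymax 14.0
101 22 X -25.0 18.0 Ymax 14.0
107 28 X -22.0 29.0 Ymax 13.0
113 30 X -28.0 26.0 Ymax 13.0
119 47 X -28.0 28.0 Ymax 14.0
125 49 X -29.0 28.0 Ymax 13.0
131 51 X -29.0 28.0 Ymax 12.0
137 58 X -29.0 28.0 Ymax 13.0
143 33 X -30.0 27.0 Ymax 9.0
149 40 X -30.0 30.0 Ymax 10.0
155 70 X -27.0 30.0 Ymax 9.0
161 12 X -28.0 29.0 Ymax -14.0
167 5 X -28.0 29.0 Ymax -44.0
173 5 X -28.0 29.0 Ymax -37.0
179 9 X -25.0 29.0 Ymax -35.0
```

View pics/s5.png

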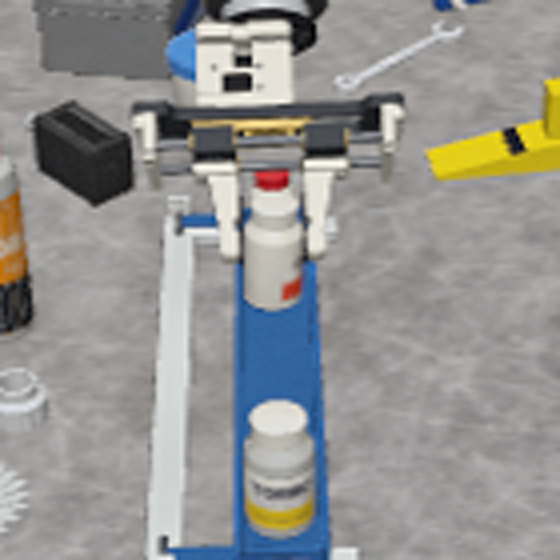

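Request:
{"name": "move_arm", "arguments": {
  "rows": [
    {"translation": [1.5,0,1.3],"rot": [0.6,0,0.4],"hand": 0.9},
    {"translation": [2.7,0,2.25],"rot": [0.6,0,0.4],"hand": 0.9},
    {"translation": [3.4,0,2.9],"rot": [0.6,0,0.4],"hand": 0.9},
    {"translation": [3.8,0,3.2],"rot": [0.6,0,0.4],"hand": 0.9},
    {"translation": [3.8,0,3.2],"rot": [0.6,0,0.4],"hand": 0.9},
    {"translation": [3.8,0,3.2],"rot": [0.6,0,0.4],"hand": 0.9}
  ]
}}

```text
t: 9.8
eef_pos: [0.6148, 0.0088, 0.0524]
ee_rot: [3.133, 0.867, -1.456]
force: [0.7, 0.0, -0.7]
width: 0.0415
gripper_force: 19.8
```

```bash
cat > chk.py <<'E'
from h import *
s=arm.get_state();print(s["t"],s["width"],s["eef_pos"],s["force"],s["ee_rot"])
im,d=arm.grab_frame("side");P=cloud("side",d)
e=np.array([-np.sin(.135),np.cos(.135),0]);ex=np.array([e[1],-e[0],0])
D=P-np.array([.617,0,0]);X=D@ex;Y=D@e;Z=P[...,2]
m=(d>0)&(abs(X)<.022)&(Y>-.05)&(Y<.03)&(Z>.012)&(Z<.18)
for z in np.arange(.014,.12,.006):
    k=m&(Z>=z)&(Z<z+.006)
    if k.sum()>3: print(round(z*1000+3),k.sum(),"X",(X[k].min()*1000).round(),(X[k].max()*1000).round(),"Ymax",(np.percentile(Y[k],90)*1000).round())
E
python3 chk.py
```

```text
9.8 0.04154892794161805 [0.61478851 0.00881839 0.05243595] [ 0.73439844  0.0264714  -0.74841012] [ 3.13297704  0.86677242 -1.4558151 ]
17 74 X -21.0 21.0 Ymax 25.0
23 33 X -21.0 21.0 Ymax 29.0
29 16 X -18.0 20.0 Ymax 12.0
35 22 X -21.0 20.0 Ymax 13.0
41 23 X -21.0 20.0 Ymax 14.0
47 25 X -21.0 20.0 Ymax 14.0
53 27 X -21.0 19.0 Ymax 14.0
59 26 X -21.0 19.0 Ymax 13.0
65 24 X -21.0 22.0 Ymax 12.0
71 30 X -21.0 22.0 Ymax 16.0
77 28 X -22.0 16.0 Ymax 14.0
83 36 X -22.0 21.0 Ymax 13.0
89 37 X -19.0 21.0 Ymax 11.0
95 23 X -19.0 21.0 Ymax 11.0
101 28 X -20.0 12.0 Ymax 10.0
107 54 X -20.0 12.0 Ymax 6.0
```

Base near z≈28 mm; lower 6, then 2 mm steps watching force.

Request:
{"name": "move_arm", "arguments": {
  "rows": [
    {"translation": [0.25,0,0.2],"rot": [0,0,0],"hand": 0.9},
    {"translation": [0.46,0,0.39],"rot": [0,0,0],"hand": 0.9},
    {"translation": [0.46,0,0.39],"rot": [0,0,0],"hand": 0.9},
    {"translation": [0.46,0,0.39],"rot": [0,0,0],"hand": 0.9}
  ]
}}

```text
t: 10.18
eef_pos: [0.6147, 0.0086, 0.0466]
ee_rot: [3.134, 0.867, -1.456]
force: [-0.5, -0.3, -0.4]
width: 0.0413
gripper_force: 19.8
```

Request:
{"name": "move_arm", "arguments": {
  "rows": [
    {"translation": [0.08,0,0.06],"rot": [0,0,0],"hand": 0.9},
    {"translation": [0.15,0,0.13],"rot": [0,0,0],"hand": 0.9},
    {"translation": [0.15,0,0.13],"rot": [0,0,0],"hand": 0.9}
  ]
}}

```text
t: 10.43
eef_pos: [0.6152, 0.0086, 0.0457]
ee_rot: [3.136, 0.867, -1.454]
force: [0.0, -1.9, 6.4]
width: 0.0411
gripper_force: 19.8
```

Request:
{"name": "move_arm", "arguments": {
  "squeeze": 3,
  "rows": [
    {"translation": [0,0,0],"rot": [0,0,0],"hand": 0.9},
    {"translation": [0,0,0],"rot": [0,0,0],"hand": 0.9},
    {"translation": [0,0,0],"rot": [0,0,0],"hand": 0.3},
    {"translation": [0,0,0],"rot": [0,0,0],"hand": 0.3},
    {"translation": [0,0,0],"rot": [0,0,0],"hand": 0.3},
    {"translation": [0,0,0],"rot": [0,0,0],"hand": 0.3},
    {"translation": [0,0,0],"rot": [0,0,0],"hand": 0.3},
    {"translation": [0,0,0],"rot": [0,0,0],"hand": 0.3}
  ]
}}

```text
t: 11.1
eef_pos: [0.6147, 0.0087, 0.0444]
ee_rot: [3.133, 0.867, -1.456]
force: [0.0, -0.3, -0.7]
width: 0.061
gripper_force: 0.0
```

```bash
python3 chk.py; python3 - <<'E'
from h import *
s=arm.get_state();Rc=R.from_euler('xyz',s["ee_rot"]);print(Rc.inv().apply([0,0,1]),Rc.inv().apply([0,-1,0]))
E
```

```text
11.1 0.06096537090911117 [0.61465802 0.00872618 0.04444633] [ 0.03931464 -0.26687695 -0.69061875] [ 3.13349215  0.86681496 -1.45588231]
17 57 X -21.0 21.0 Ymax 27.0
23 43 X -21.0 21.0 Ymax 27.0
29 24 X -21.0 17.0 Ymax 14.0
35 22 X -15.0 17.0 Ymax 13.0
41 23 X -21.0 20.0 Ymax 14.0
47 25 X -21.0 20.0 Ymax 13.0
53 29 X -21.0 20.0 Ymax 15.0
59 25 X -22.0 19.0 Ymax 13.0
65 21 X -22.0 19.0 Ymax 14.0
71 34 X -22.0 19.0 Ymax 12.0
77 33 X -19.0 19.0 Ymax 11.0
83 27 X -19.0 15.0 Ymax 9.0
89 20 X -16.0 12.0 Ymax 8.0
95 37 X -17.0 12.0 Ymax 7.0
101 42 X -17.0 12.0 Ymax 3.0
[-0.7622443   0.0051429  -0.64726901] [ 0.64301504  0.12074489 -0.7562753 ]
```

Request:
{"name": "move_arm", "arguments": {
  "rows": [
    {"translation": [0,0,-1.0],"rot": [0,0,0],"hand": 0.3},
    {"translation": [0,0,-3],"rot": [0,0,0],"hand": 0.3},
    {"translation": [0,0,-6],"rot": [0,0,0],"hand": 0.2},
    {"translation": [0,0,-10],"rot": [0,0,0],"hand": 0.1},
    {"translation": [-3,0,-12],"rot": [0,0,0],"hand": 0},
    {"translation": [-6,0,-14],"rot": [0,0,0],"hand": 0},
    {"translation": [-8,0,-15],"rot": [0,0,0],"hand": 0},
    {"translation": [-8,0,-15],"rot": [0,0,0],"hand": 0}
  ]
}}

```text
t: 11.82
eef_pos: [0.6249, -0.0544, 0.2093]
ee_rot: [-3.135, 0.862, -1.445]
force: [0.4, -0.5, 1.2]
width: 0.0873
gripper_force: 0.0
```

```bash
cat >> h.py <<'E'
W0=R.from_matrix(np.array([[-1,0,0],[0,1,0],[0,0,-1.]]))
def wt(psi,t): return R.from_euler('z',psi)*R.from_euler('y',-t,degrees=True)*W0
def wtcp(psi,t,g): Rt=wt(psi,t); return Rt,np.array(g)+.038*Rt.as_matrix()[:,2]
E
python3 - <<'E'
from h import *
s=arm.get_state();print(s["t"],s["eef_pos"],s["q"].round(2))
Rt,p=wtcp(.256,20,(.4095,-.3405,.20));print(p,go(Rt,p,s))
im,d=arm.grab_frame("top");print([(round(a["p"],2),world("top",a["point"]).round(3).tolist()) for l in("wedge","wedge_grip","bottle_orange") for a in arm.pinpoint(l,"top")[:2]])
E
```

```text
11.8167 [ 0.62494687 -0.05443642  0.20926619] [-0.3   0.56  0.31 -0.77 -1.71  0.47]
[ 0.42207321 -0.33720905  0.16429168] ([20.02, 23.58, -16.58], [47.1, 24.3, 68.4])
[(0.31, [0.593, 0.164, 0.027]), (0.55, [0.62, -0.007, 0.019])]
```

Request:
{"name": "move_arm", "arguments": {
  "rows": [
    {"translation": [20,23.6,-16.6],"rot": [47.1,24.3,68.4],"hand": 0},
    {"translation": [20,23.6,-16.6],"rot": [47.1,24.3,68.4],"hand": 0},
    {"translation": [20,23.6,-16.6],"rot": [47.1,24.3,68.4],"hand": 0},
    {"translation": [20,23.6,-16.6],"rot": [47.1,24.3,68.4],"hand": 0},
    {"translation": [20,23.6,-16.6],"rot": [47.1,24.3,68.4],"hand": 0},
    {"translation": [20,23.6,-16.6],"rot": [47.1,24.3,68.4],"hand": 0},
    {"translation": [20,23.6,-16.6],"rot": [47.1,24.3,68.4],"hand": 0},
    {"translation": [20,23.6,-16.6],"rot": [47.1,24.3,68.4],"hand": 0}
  ]
}}

```text
t: 12.68
eef_pos: [0.4274, -0.3232, 0.1597]
ee_rot: [3.032, 0.506, -2.463]
force: [1.1, -1.1, 0.0]
width: 0.0878
gripper_force: 0.0
```

```bash
cat > w.py <<'E'
from h import *
import sys
a=[float(v) for v in sys.argv[1:]]
s=arm.get_state();print(s["t"],s["eef_pos"],s["q"].round(2),s["force"],s["width"],s["gripper_force"])
Rt,p=wtcp(a[0],a[1],a[2:5]);print(p,go(Rt,p,s))
E
python3 w.py .256 20 .4095 -.3405 .20
```

```text
12.6833 [ 0.42738522 -0.32318517  0.15973101] [-0.7   0.27 -0.15 -0.55 -1.23  0.05] [ 1.12250371 -1.10342747  0.02427267] 0.08778998483449811 0.0
[ 0.42207321 -0.33720905  0.16429168] ([0.91, -0.64, -1.1], [16.2, 7.7, 22.5])
```

Request:
{"name": "move_arm", "arguments": {
  "rows": [
    {"translation": [0.9,-0.6,-1.1],"rot": [16.2,7.7,22.5],"hand": 0},
    {"translation": [0.9,-0.6,-1.1],"rot": [16.2,7.7,22.5],"hand": 0},
    {"translation": [0.9,-0.6,-1.1],"rot": [16.2,7.7,22.5],"hand": 0},
    {"translation": [0.9,-0.6,-1.1],"rot": [16.2,7.7,22.5],"hand": 0},
    {"translation": [0.9,-0.6,-1.1],"rot": [16.2,7.7,22.5],"hand": 0},
    {"translation": [0.9,-0.6,-1.1],"rot": [16.2,7.7,22.5],"hand": 0},
    {"translation": [0.9,-0.6,-1.1],"rot": [16.2,7.7,22.5],"hand": 0}
  ]
}}

```text
t: 13.27
eef_pos: [0.4241, -0.3346, 0.1649]
ee_rot: [3.141, 0.351, -2.876]
force: [-0.2, 0.1, -0.5]
width: 0.0877
gripper_force: 0.0
```

```bash
python3 w.py .256 20 .4095 -.3405 .09;python3 w.py .256 20 .4095 -.3405 .053; python3 - <<'E'
from h import *
s=arm.get_state()
im,d=arm.grab_frame("side");P=cloud("side",d)
cv2.imwrite("pics/s6.png",cv2.resize(im[70:250,200:380,::-1],(560,560),interpolation=2))
Rc=R.from_euler('xyz',s["ee_rot"]);Q=Rc.inv().apply((P-s["eef_pos"]).reshape(-1,3)).reshape(P.shape)
m=(d>0)&(P[...,2]>.09)&(abs(Q[...,1])<.07)&(abs(Q[...,0])<.03)&(Q[...,2]>-.08)
for z in np.arange(-.08,.02,.006):
    for sg in(1,-1):
        k=m&(Q[...,2]>=z)&(Q[...,2]<z+.006)&(sg*Q[...,1]>0)
        if k.sum(): print(round(z*1000),sg,k.sum(),"x",(Q[k][:,0].min()*1000).round(),(Q[k][:,0].max()*1000).round(),"y",(Q[k][:,1].min()*1000).round(),(Q[k][:,1].max()*1000).round())
E
```

```text
13.2667 [ 0.4240614  -0.33461945  0.16490973] [-0.5   0.09 -0.39 -0.32 -0.87 -0.62] [-0.16383026  0.07754466 -0.5331348 ] 0.08769253864393814 0.0
[ 0.42207321 -0.33720905  0.05429168] ([4.04, -0.21, 10.3], [0.2, 0.1, 0.5])
13.2667 [ 0.4240614  -0.33461945  0.16490973] [-0.5   0.09 -0.39 -0.32 -0.87 -0.62] [-0.16383026  0.07754466 -0.5331348 ] 0.08769253864393814 0.0
[ 0.42207321 -0.33720905  0.01729168] ([5.31, -0.21, 13.77], [0.2, 0.1, 0.5])
-80 -1 11 x -14.0 14.0 y -67.0 -40.0
-74 1 5 x -12.0 10.0 y 63.0 69.0
-74 -1 7 x -10.0 7.0 y -68.0 -45.0
-68 1 17 x -11.0 15.0 y 51.0 69.0
-68 -1 11 x -12.0 3.0 y -60.0 -42.0
-62 1 15 x -10.0 14.0 y 48.0 70.0
-62 -1 9 x -13.0 1.0 y -62.0 -40.0
-56 1 13 x -10.0 11.0 y 41.0 66.0
-56 -1 13 x -12.0 5.0 y -61.0 -38.0
-50 1 16 x -9.0 12.0 y 48.0 68.0
-50 -1 14 x -12.0 9.0 y -61.0 -39.0
-44 1 15 x -11.0 11.0 y 51.0 68.0
-44 -1 14 x -11.0 12.0 y -59.0 -40.0
-38 1 10 x -11.0 10.0 y 41.0 63.0
-38 -1 13 x -12.0 9.0 y -60.0 -41.0
-32 1 14 x -12.0 12.0 y 48.0 64.0
-32 -1 13 x -10.0 7.0 y -56.0 -39.0
-26 1 17 x -11.0 13.0 y 50.0 66.0
-26 -1 11 x -12.0 10.0 y -57.0 -43.0
-20 1 11 x -9.0 10.0 y 51.0 60.0
-20 -1 13 x -11.0 11.0 y -62.0 -41.0
```

View pics/s6.png

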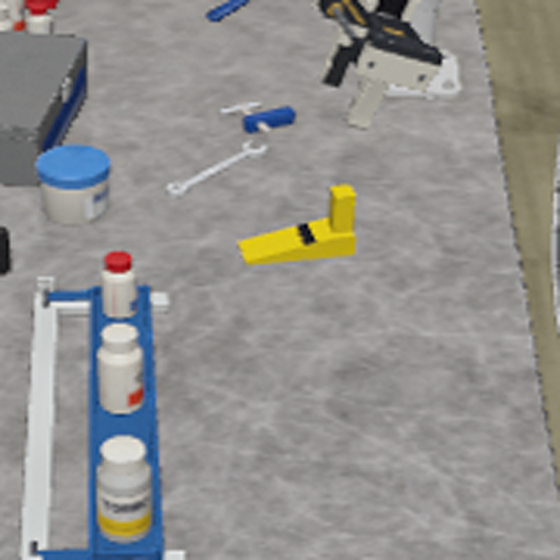

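Request:
{"name": "move_arm", "arguments": {
  "rows": [
    {"translation": [1.5,-0.1,3.5],"rot": [0,0,0.5],"hand": 0},
    {"translation": [3,-0.2,7],"rot": [0,0,0.5],"hand": 0},
    {"translation": [4,-0.2,10.3],"rot": [0,0,0.5],"hand": 0},
    {"translation": [4,-0.2,10.3],"rot": [0,0,0.5],"hand": 0},
    {"translation": [4,-0.2,10.3],"rot": [0,0,0.5],"hand": 0}
  ]
}}

```text
t: 13.73
eef_pos: [0.4217, -0.338, 0.0532]
ee_rot: [3.135, 0.348, -2.89]
force: [0.0, -0.8, 0.8]
width: 0.0876
gripper_force: 0.0
```

```bash
python3 w.py .256 20 .4095 -.3405 .055
```

```text
13.7333 [ 0.42169409 -0.3380381   0.05323429] [-0.53  0.24 -0.48 -0.41 -0.65 -0.48] [ 0.03596949 -0.81947896  0.79101381] 0.08764591125395398 0.0
[ 0.42207321 -0.33720905  0.01929168] ([1.1, 0.05, 3.21], [0.3, -0.1, -0.2])
```

Request:
{"name": "move_arm", "arguments": {
  "squeeze": 30,
  "rows": [
    {"translation": [0.5,0,1.6],"rot": [0,0,0],"hand": 0},
    {"translation": [1.1,0,3.2],"rot": [0,0,0],"hand": 0},
    {"translation": [1.1,0,3.2],"rot": [0,0,0],"hand": 0},
    {"translation": [1.1,0,3.2],"rot": [0,0,0],"hand": 1},
    {"translation": [1.1,0,3.2],"rot": [0,0,0],"hand": 1},
    {"translation": [1.1,0,3.2],"rot": [0,0,0],"hand": 1},
    {"translation": [1.1,0,3.2],"rot": [0,0,0],"hand": 1},
    {"translation": [1.1,0,3.2],"rot": [0,0,0],"hand": 1}
  ]
}}

```text
t: 14.4
eef_pos: [0.424, -0.3379, 0.0224]
ee_rot: [3.14, 0.353, -2.887]
force: [0.5, -0.4, 0.2]
width: 0.0598
gripper_force: 0.0
```

Request:
{"name": "move_arm", "arguments": {
  "rows": [
    {"translation": [0,0,0],"rot": [0,0,0],"hand": 1},
    {"translation": [0,0,0],"rot": [0,0,0],"hand": 1},
    {"translation": [0,0,0],"rot": [0,0,0],"hand": 1},
    {"translation": [0,0,0],"rot": [0,0,0],"hand": 1},
    {"translation": [0,0,0],"rot": [0,0,0],"hand": 1},
    {"translation": [0,0,0],"rot": [0,0,0],"hand": 1}
  ]
}}

```text
t: 14.9
eef_pos: [0.4235, -0.3376, 0.0213]
ee_rot: [3.139, 0.351, -2.888]
force: [-0.8, 0.6, 1.4]
width: 0.0259
gripper_force: 30.0
```

```bash
python3 w.py .256 20 .4095 -.3405 .055
```

```text
14.9 [ 0.42353214 -0.33763645  0.02132129] [-0.53  0.29 -0.49 -0.46 -0.59 -0.43] [-0.78068527  0.61615217  1.38207244] 0.025861228534728633 29.994867146015167
[ 0.42207321 -0.33720905  0.01929168] ([0.19, 0.08, 0.15], [0.1, 0.1, -0.1])
```

```bash
python3 w.py .135 20 .4515 -.0225 .057
```

```text
14.9 [ 0.42353214 -0.33763645  0.02132129] [-0.53  0.29 -0.49 -0.46 -0.59 -0.43] [-0.78068527  0.61615217  1.38207244] 0.025861228534728633 29.994867146015167
[ 0.46437851 -0.02075076  0.02129168] ([-11.19, 29.63, 4.19], [2.5, 0.1, 6.4])
```

Request:
{"name": "move_arm", "arguments": {
  "rows": [
    {"translation": [-0.7,1.85,0.26],"rot": [0.2,0,0.4],"hand": 1},
    {"translation": [-1.4,3.7,0.52],"rot": [0.3,0,0.8],"hand": 1},
    {"translation": [-2.1,5.55,0.78],"rot": [0.5,0,1.2],"hand": 1},
    {"translation": [-2.8,7.4,1.05],"rot": [0.6,0,1.6],"hand": 1},
    {"translation": [-3.5,9.25,1.31],"rot": [0.8,0,2],"hand": 1},
    {"translation": [-4.2,11.1,1.57],"rot": [0.9,0,2.4],"hand": 1},
    {"translation": [-4.9,12.95,1.83],"rot": [1.1,0,2.8],"hand": 1},
    {"translation": [-5.6,14.8,2.1],"rot": [1.25,0,3.2],"hand": 1}
  ]
}}

```text
t: 15.57
eef_pos: [0.4441, -0.1784, 0.0213]
ee_rot: [3.14, 0.352, -2.948]
force: [-0.8, -0.3, -1.5]
width: 0.0259
gripper_force: 30.0
```

```bash
python3 w.py .135 20 .4515 -.0225 .057
```

```text
15.5667 [ 0.44414072 -0.17838186  0.02129001] [-0.07  0.15 -0.77 -0.29 -0.32 -1.04] [-0.81028582 -0.33940983 -1.52519079] 0.02585384093941687 29.99403476715088
[ 0.46437851 -0.02075076  0.02129168] ([-4.71, 15.08, 1.75], [1.3, 0.1, 3.2])
```

Request:
{"name": "move_arm", "arguments": {
  "rows": [
    {"translation": [-0.7,2.2,0.25],"rot": [0.2,0,0.5],"hand": 1},
    {"translation": [-1.4,4.4,0.5],"rot": [0.4,0,0.9],"hand": 1},
    {"translation": [-2.1,6.6,0.75],"rot": [0.6,0,1.4],"hand": 1},
    {"translation": [-2.8,8.8,1.02],"rot": [0.8,0,1.9],"hand": 1},
    {"translation": [-3.5,11,1.29],"rot": [1,0,2.3],"hand": 1},
    {"translation": [-4.2,13.2,1.55],"rot": [1.2,0,2.8],"hand": 1},
    {"translation": [-4.7,15.1,1.75],"rot": [1.3,0.1,3.2],"hand": 1},
    {"translation": [-4.7,15.1,1.75],"rot": [1.3,0.1,3.2],"hand": 1}
  ]
}}

```text
t: 16.23
eef_pos: [0.4762, -0.0282, 0.0354]
ee_rot: [3.105, 0.325, -3.003]
force: [1.3, -0.5, -0.6]
width: 0.0259
gripper_force: 30.0
```

```bash
cat > e.py <<'E'
from h import *
s=arm.get_state();print(s["t"],s["eef_pos"],s["ee_rot"],s["force"],s["q"].round(2))
e=np.array([-np.sin(.135),np.cos(.135),0]);ex=np.array([e[1],-e[0],0]);o=np.array([.617,0,0])
for n in("side","top"):
    im,d=arm.grab_frame(n);P=cloud(n,d);hsv=cv2.cvtColor(im,cv2.COLOR_RGB2HSV);D=P-o;X=D@ex;Y=D@e;Z=P[...,2]
    y=(d>0)&(hsv[...,0]>18)&(hsv[...,0]<35)&(hsv[...,1]>130)&(abs(Y)<.08)&(X<-.0)&(X>-.2)&(Z<.1)
    # bench-level edge
    if y.sum()>10:
        yy=y&(Z<.035);print(n,"wedge X max %.1f Ymin %.1f max %.1f"%tuple(1000*v for v in(np.percentile(X[yy],99.5),Y[yy].min(),Y[yy].max())),yy.sum())
        q=(yy)&(X>X[yy].max()-.08);
        print("  centre-line fit Y(X):",np.polyfit(X[q],Y[q],1).round(3), "rect",cv2.minAreaRect(np.c_[X[yy],Y[yy]].astype(np.float32)))
        g=y&(Z>.03);print("  ramp z:",[(round(x*1000),round(1000*np.median(Z[y&(abs(X-x)<.004)]),1)) for x in np.arange(-.12,0,.01) if (y&(abs(X-x)<.004)).sum()>2])
    bl=(d>0)&(hsv[...,0]>95)&(hsv[...,0]<130)&(hsv[...,1]>90)&(X>-.06)&(X<.04)&(abs(Y)<.23)&(Z<.06)
    print(n,"lane Xmin pct",(np.percentile(X[bl],[0.5,2,5])*1000).round(1),"front lip z",np.median(Z[bl&(X<-.024)])*1000,[(r["p"],world(n,r["point"]).round(3).tolist()) for l in("wedge","lane_front","rack") for r in arm.pinpoint(l,n)[:1]])
cv2.imwrite("pics/t%d.png"%(s["t"]*100),cv2.resize(im[120:260,180:320,::-1],(560,560),interpolation=2))
E
python3 e.py
```

```text
16.2333 [ 0.47623063 -0.02821319  0.03536963] [ 3.10523945  0.32476664 -3.0031918 ] [ 1.2801093  -0.54722406 -0.62259591] [ 0.37  0.09 -1.01  0.27 -0.15 -2.06]
side wedge X max -46.5 Ymin -32.6 max 19.8 386
  centre-line fit Y(X): [-0.123 -0.011] rect ((-0.10586056113243103, -0.006354993209242821), (0.05230523645877838, 0.12177874147891998), 89.87002563476562)
  ramp z: [(-120, np.float64(27.3)), (-110, np.float64(29.0)), (-100, np.float64(28.3)), (-90, np.float64(24.8)), (-80, np.float64(23.8)), (-70, np.float64(20.9)), (-60, np.float64(18.4)), (-50, np.float64(17.4))]
side lane Xmin pct [-34.7 -33.5 -32.5] front lip z 23.37381123582083 [(0.95, [0.568, -0.012, 0.007]), (0.82, [0.579, -0.003, 0.015]), (0.82, [0.619, -0.002, -0.003])]
top wedge X max -48.8 Ymin -32.5 max 8.8 273
  centre-line fit Y(X): [ 0.021 -0.011] rect ((-0.0938616693019867, -0.013278445228934288), (0.09165224432945251, 0.04095103219151497), 2.2661216259002686)
  ramp z: [(-110, np.float64(29.8)), (-100, np.float64(28.8)), (-90, np.float64(25.2)), (-80, np.float64(22.9)), (-70, np.float64(20.4)), (-60, np.float64(18.1)), (-50, np.float64(15.6))]
top lane Xmin pct [-34.  -33.3 -32.1] front lip z 24.70912977807316 [(0.96, [0.57, -0.017, 0.013]), (0.86, [0.58, -0.0, 0.021]), (0.81, [0.616, -0.001, -0.004])]
```

```bash
python3 w.py .135 20 .4815 -.1093 .062; python3 w.py .135 20 .4815 -.1093 .070
```

```text
16.6333 [ 0.47401875 -0.03167893  0.03400339] [ 0.37  0.09 -1.02  0.27 -0.15 -2.05] [ 0.82619163 -0.37489086 -1.08790421] 0.026078185128875317 29.994935989379883
[ 0.49437851 -0.10755076  0.02629168] ([-0.7, -7.82, 0.77], [2.0, -1.5, -0.1])
16.6333 [ 0.47401875 -0.03167893  0.03400339] [ 0.37  0.09 -1.02  0.27 -0.15 -2.05] [ 0.82619163 -0.37489086 -1.08790421] 0.026078185128875317 29.994935989379883
[ 0.49437851 -0.10755076  0.03429168] ([-0.96, -7.8, 0.01], [2.0, -1.5, -0.1])
```

Request:
{"name": "move_arm", "arguments": {
  "rows": [
    {"translation": [-0.1,-1.2,0],"rot": [0,0,0],"hand": 1},
    {"translation": [-0.3,-2.5,0],"rot": [0.5,-0.4,0],"hand": 1},
    {"translation": [-0.5,-3.8,0],"rot": [1,-0.8,0],"hand": 1},
    {"translation": [-0.7,-5.2,0],"rot": [1.5,-1.2,0],"hand": 1},
    {"translation": [-0.9,-6.5,0],"rot": [2,-1.5,0],"hand": 1},
    {"translation": [-0.96,-7.8,0],"rot": [2,-1.5,-0.1],"hand": 1},
    {"translation": [-0.96,-7.8,0],"rot": [2,-1.5,-0.1],"hand": 1},
    {"translation": [-0.96,-7.8,0],"rot": [2,-1.5,-0.1],"hand": 1}
  ]
}}

```text
t: 17.3
eef_pos: [0.4951, -0.1076, 0.0346]
ee_rot: [3.141, 0.349, -3.008]
force: [0.1, 1.1, -1.4]
width: 0.0257
gripper_force: 30.0
```

```bash
python3 w.py .135 20 .4815 -.1093 .0585
```

```text
17.3 [ 0.49510804 -0.10761092  0.03462998] [ 0.19  0.14 -0.9   0.1  -0.18 -1.71] [ 0.09477218  1.13003136 -1.39157624] 0.025717679201430095 29.994811713695526
[ 0.49437851 -0.10755076  0.02279168] ([0.47, 0.01, 1.09], [0.0, 0.0, -0.1])
```

Pose reached. Lower to the bench.

Request:
{"name": "move_arm", "arguments": {
  "rows": [
    {"translation": [0.2,0,0.5],"rot": [0,0,0],"hand": 1},
    {"translation": [0.4,0,1.0],"rot": [0,0,0],"hand": 1},
    {"translation": [0.48,0,1.18],"rot": [0,0,0],"hand": 1},
    {"translation": [0.5,0,1.25],"rot": [0,0,0],"hand": 1},
    {"translation": [0.5,0,1.25],"rot": [0,0,0],"hand": 1}
  ]
}}

```text
t: 17.72
eef_pos: [0.4947, -0.1065, 0.0212]
ee_rot: [3.141, 0.35, -3.004]
force: [0.4, -1.7, 1.1]
width: 0.026
gripper_force: 30.0
```

```bash
sed -i 's/abs(Y)<.08/abs(Y)<.14/' e.py; python3 e.py
```

```text
17.7167 [ 0.49465908 -0.10651031  0.0212066 ] [ 3.14108776  0.34978355 -3.00354869] [ 0.4174161  -1.71957031  1.0812607 ] [ 0.19  0.17 -0.94  0.14 -0.12 -1.75]
side wedge X max -37.7 Ymin -115.6 max -60.3 424
  centre-line fit Y(X): [-0.148 -0.094] rect ((-0.10059753060340881, -0.08699598908424377), (0.05307820811867714, 0.12541908025741577), 87.7815933227539)
  ramp z: [(-120, np.float64(18.5)), (-110, np.float64(9.9)), (-100, np.float64(15.2)), (-90, np.float64(14.5)), (-80, np.float64(11.1)), (-70, np.float64(9.1)), (-60, np.float64(8.1)), (-50, np.float64(5.5)), (-40, np.float64(5.6))]
side lane Xmin pct [-34.5 -33.5 -32.5] front lip z 23.16534904812223 [(0.97, [0.589, -0.094, -0.005]), (0.72, [0.58, -0.001, 0.017]), (0.92, [0.621, -0.002, -0.004])]
top wedge X max -37.4 Ymin -111.0 max -68.9 292
  centre-line fit Y(X): [ 0.017 -0.089] rect ((-0.08343683928251266, -0.08925779163837433), (0.04202159121632576, 0.09361652284860611), 88.87244415283203)
  ramp z: [(-120, np.float64(22.6)), (-100, np.float64(19.6)), (-90, np.float64(16.5)), (-80, np.float64(14.5)), (-70, np.float64(12.4)), (-60, np.float64(9.9)), (-50, np.float64(8.3)), (-40, np.float64(6.8))]
top lane Xmin pct [-33.9 -33.4 -32.1] front lip z 24.748474677654286 [(0.63, [0.592, -0.093, 0.004]), (0.61, [0.617, -0.002, -0.004])]
```

Request:
{"name": "move_arm", "arguments": {
  "rows": [
    {"translation": [-0.6,0,0.22],"rot": [0,0,0],"hand": 1},
    {"translation": [-1.2,0,0.44],"rot": [0,0,0],"hand": 1},
    {"translation": [-1.8,0,0.65],"rot": [0,0,0],"hand": 1},
    {"translation": [-2.4,0,0.87],"rot": [0,0,0],"hand": 1},
    {"translation": [-3.0,0,1.09],"rot": [0,0,0],"hand": 1},
    {"translation": [-3.6,0,1.31],"rot": [0,0,0],"hand": 1},
    {"translation": [-4.2,0,1.53],"rot": [0,0,0],"hand": 1},
    {"translation": [-4.7,0,1.71],"rot": [0,0,0],"hand": 1}
  ]
}}

```text
t: 18.78
eef_pos: [0.5447, -0.1, 0.0212]
ee_rot: [3.141, 0.349, -3.005]
force: [-1.7, -0.3, 6.6]
width: 0.0262
gripper_force: 30.0
```

Request:
{"name": "move_arm", "arguments": {
  "rows": [
    {"translation": [0,0,0],"rot": [0,0,0],"hand": 1},
    {"translation": [0,0,0],"rot": [0,0,0],"hand": 1}
  ]
}}

```text
t: 18.95
eef_pos: [0.5448, -0.0999, 0.0212]
ee_rot: [3.141, 0.35, -3.004]
force: [0.4, 0.1, 2.3]
width: 0.0258
gripper_force: 30.0
```

```bash
python3 - <<'E'
from h import *
s=arm.get_state();print(s["t"],s["q"].round(2),s["ee_rot"],s["eef_pos"],"pushed",(s["eef_pos"]-[.49466,-.10651,.0212])@[.991,.1346,0])
print(go(wt(.136,20),np.array([.49466,-.10651,.0212])+.061*np.array([.991,.1346,0])))
E
```

```text
18.95 [ 0.18  0.23 -0.82  0.09 -0.17 -1.7 ] [ 3.14094642  0.34983406 -3.00444644] [ 0.54482258 -0.09988741  0.02120744] pushed 0.050602519429087806
([-0.98, 0.02, 0.36], [0.1, 0.0, 0.1])
```

Request:
{"name": "move_arm", "arguments": {
  "rows": [
    {"translation": [-0.3,0,0.11],"rot": [0,0,0],"hand": 1},
    {"translation": [-0.6,0,0.22],"rot": [0,0,0],"hand": 1},
    {"translation": [-0.8,0,0.29],"rot": [0,0,0],"hand": 1},
    {"translation": [-0.8,0,0.29],"rot": [0,0,0],"hand": 1}
  ]
}}

```text
t: 19.28
eef_pos: [0.5521, -0.0991, 0.0212]
ee_rot: [3.141, 0.349, -3.005]
force: [-0.9, -1.4, 4.3]
width: 0.026
gripper_force: 30.0
```

Request:
{"name": "move_arm", "arguments": {
  "rows": [
    {"translation": [-0.2,0,0.07],"rot": [0,0,0],"hand": 1},
    {"translation": [-0.4,0,0.14],"rot": [0,0,0],"hand": 1},
    {"translation": [-0.4,0,0.14],"rot": [0,0,0],"hand": 1}
  ]
}}

```text
t: 19.53
eef_pos: [0.5555, -0.0988, 0.0212]
ee_rot: [3.141, 0.348, -3.005]
force: [-4.1, -0.8, 9.3]
width: 0.0257
gripper_force: 30.0
```

Request:
{"name": "move_arm", "arguments": {
  "rows": [
    {"translation": [-0.2,0,0.07],"rot": [0,0,0],"hand": 1},
    {"translation": [-0.4,0,0.14],"rot": [0,0,0],"hand": 1},
    {"translation": [-0.4,0,0.14],"rot": [0,0,0],"hand": 1}
  ]
}}

```text
t: 19.78
eef_pos: [0.5596, -0.0982, 0.0212]
ee_rot: [3.141, 0.348, -3.005]
force: [-4.6, -1.2, 8.7]
width: 0.026
gripper_force: 30.0
```

Request:
{"name": "move_arm", "arguments": {
  "rows": [
    {"translation": [-0.2,0,0.07],"rot": [0,0,0],"hand": 1},
    {"translation": [-0.4,0,0.14],"rot": [0,0,0],"hand": 1},
    {"translation": [-0.4,0,0.14],"rot": [0,0,0],"hand": 1}
  ]
}}

```text
t: 20.03
eef_pos: [0.5637, -0.0976, 0.0211]
ee_rot: [3.141, 0.347, -3.005]
force: [-5.2, -1.2, 9.1]
width: 0.0256
gripper_force: 30.0
```

```bash
python3 - <<'E'
from h import *
s=arm.get_state();print(s["t"],s["force"],s["ee_rot"],s["eef_pos"],"pushed",(s["eef_pos"]-[.49466,-.10651,.0212])@[.991,.1346,0])
E
python3 e.py
```

```text
20.0333 [-5.23247133 -1.20833967  9.11359277] [ 3.14090945  0.34738621 -3.00543032] [ 0.56369474 -0.09764602  0.02114143] pushed 0.06960652116534793
20.0333 [ 0.56369474 -0.09764602  0.02114143] [ 3.14090945  0.34738621 -3.00543032] [-5.23247133 -1.20833967  9.11359277] [ 0.18  0.26 -0.77  0.07 -0.19 -1.68]
side wedge X max -37.3 Ymin -118.5 max -61.9 178
  centre-line fit Y(X): [-0.151 -0.085] rect ((-0.06495118141174316, -0.09094571322202682), (0.05845975875854492, 0.05222826451063156), 86.39195251464844)
  ramp z: [(-90, np.float64(14.5)), (-80, np.float64(13.5)), (-70, np.float64(16.0)), (-60, np.float64(21.3)), (-50, np.float64(18.8)), (-40, np.float64(10.8))]
side lane Xmin pct [-40.2 -34.4 -32.7] front lip z 25.347573147615876 [(0.68, [0.577, -0.003, 0.021]), (0.83, [0.616, -0.001, -0.002])]
top wedge X max -40.1 Ymin -110.6 max -69.7 33
  centre-line fit Y(X): [ 0.307 -0.08 ] rect ((-0.0480528399348259, -0.08974549174308777), (0.041042402386665344, 0.014379484578967094), 86.83130645751953)
  ramp z: [(-50, np.float64(23.0))]
top lane Xmin pct [-34.1 -33.5 -32.3] front lip z 27.09534221537013 [(0.91, [0.581, -0.004, 0.024]), (0.56, [0.616, -0.001, -0.005])]
```

Request:
{"name": "move_arm", "arguments": {
  "rows": [
    {"translation": [-0.15,0,0.05],"rot": [0,0,0],"hand": 1},
    {"translation": [-0.3,0,0.11],"rot": [0,0,0],"hand": 1},
    {"translation": [-0.45,0,0.16],"rot": [0,0,0],"hand": 1},
    {"translation": [-0.6,0,0.22],"rot": [0,0,0],"hand": 1},
    {"translation": [-0.75,0,0.27],"rot": [0,0,0],"hand": 1},
    {"translation": [-0.85,0,0.31],"rot": [0,0,0],"hand": 1},
    {"translation": [-0.85,0,0.31],"rot": [0,0,0],"hand": 1},
    {"translation": [-0.85,0,0.31],"rot": [0,0,0],"hand": 1}
  ]
}}

```text
t: 21.1
eef_pos: [0.5726, -0.0964, 0.0212]
ee_rot: [3.141, 0.348, -3.005]
force: [-5.3, -1.0, 8.4]
width: 0.0258
gripper_force: 30.0
```

```bash
python3 - <<'E'
from h import *
s=arm.get_state();print("pushed",(s["eef_pos"]-[.49466,-.10651,.0212])@[.991,.1346,0])
E
python3 e.py; python3 - <<'E'
from h import *
im,d=arm.grab_frame("side");a=cv2.resize(im[110:260,180:330,::-1],(560,560),interpolation=2)
cv2.imwrite("pics/s9.png",a)
E
```

```text
pushed 0.07859282857572464
21.1 [ 0.57259341 -0.09639989  0.02119627] [ 3.14090433  0.34758262 -3.00536646] [-5.28566601 -0.96396038  8.39310097] [ 0.18  0.27 -0.75  0.07 -0.2  -1.68]
side wedge X max -37.3 Ymin -109.9 max -60.9 161
  centre-line fit Y(X): [-0.329 -0.093] rect ((-0.05963316559791565, -0.08491808921098709), (0.048717427998781204, 0.04323479160666466), 87.69441986083984)
  ramp z: [(-80, np.float64(18.7)), (-70, np.float64(15.1)), (-60, np.float64(19.9)), (-50, np.float64(21.2)), (-40, np.float64(19.1))]
side lane Xmin pct [-35.  -33.4 -32.3] front lip z 27.274044124965258 [(0.75, [0.666, -0.082, -0.003]), (0.67, [0.58, -0.002, 0.015]), (0.76, [0.619, -0.002, 0.002])]
top wedge X max -36.4 Ymin -111.1 max -81.3 29
  centre-line fit Y(X): [-0.028 -0.098] rect ((-0.04097454249858856, -0.09617557376623154), (0.009384446777403355, 0.029881944879889488), 0.35222652554512024)
  ramp z: [(-40, np.float64(21.6))]
top lane Xmin pct [-34.  -33.4 -32.2] front lip z 28.911722337671698 [(0.42, [0.671, -0.084, 0.004]), (0.87, [0.582, -0.004, 0.027]), (0.73, [0.616, -0.001, -0.003])]
```

View pics/s9.png

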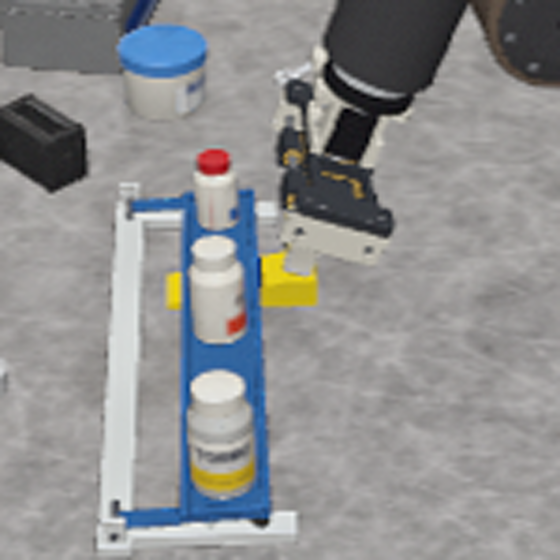

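```bash
python3 -c "
from station import arm
s=arm.get_state();print(s['force'],s['gripper_force'],s['qd'].round(3));print(arm.job_done())"
```

```text
[-5.18911763 -1.0506994   9.15323989] 30.001423358917236 [ 0.     0.    -0.001 -0.001  0.    -0.002]
the job is handed in; nothing more can be done
None
```

I stood the orange bottle up in the lane and let go of it, and all three bottles are standing. The wedge, still gripped, is under the lane's front edge and holds it up by about 4 mm (measured 3.7–4.3 mm). It was pushed in about 90 mm towards the red-capped bottle from the lane's middle. Before that it came up 10–14 mm off the bench for about 1.5 s at a joint limit, and I set it back down before the push. The job was handed in at about 21 s.

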